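# Fill the kettle and start it on a twin tea stove

## Robot

A 6-joint arm with a two-finger parallel gripper is mounted at the origin on the work surface. World frame = base frame: x ahead of the robot, y to its left, z up, the work surface at z = 0. Lengths are in m, angles in rad, forces in N, time in s.
With the tool pointing down it reaches from about 0.375 to 0.975 m from the base axis. Payload 3.8 kg.
Tool frame: the origin (TCP) lies at the very end of the fingers, on their centre line; the grasp point (between the pads) lies 19 mm behind it; z points along the fingers, y is the line along which they close (so a half turn about z gives the same grasp; the last joint's range is limited). The gripper opens to 85 mm and grips with 20 to 120 N. Pads are 22 mm wide; open, the fingers measure 114 mm over their backs; the gripper's body (76 mm by 85 mm) begins 54 mm behind the grasp point. The pads swing forward as they close: fully open they stand 13 mm farther back than shut.
Start: joints at [-1.206, 0.264, 1.604, -0, 1.274, -0.037], TCP at [0.264, -0.621, 0.231] pointing down, gripper open.
Joint ranges: [-2.63, 2.63], [-0.94, 2.18], [0.31, 2.57], [-1.31, 4.45], [0, 2.66], [-2.55, 2.55]. Speed limits (rad/s): [2.57, 2.57, 3.14, 3.14, 3.14, 3.14].

## Interface

Orientations are given as a 3x3 rotation matrix whose columns are the frame's x, y, z axes.
In Python, from rig import bot gives the robot as it stands.
- The arm moves only by the tool arm_command, never from a script. Its argument "steps" is a list that holds one entry, the list of rows, each a list of 7 numbers: the shift along the tool's x, y, z in cm, then the turn, a rotation vector about the tool's x, y, z in rad, then the opening, from 0 (shut) to 1 (fully open). A call has 1 to 5 rows; each row is the pose to reach, as a shift and turn from the pose commanded when the call began, along the tool's axes at that moment; what a row does not reach only later rows make up. A row lasts 1/12 s, in which the tool goes at most 41.7 mm and 7.16 degrees, less where a joint would pass 70% of its speed; a pose out of reach is approached as far as the arm can. A call with a gripper value outside its range is refused whole. The fingers move at their own pace and stop on an object; the grip force is fixed at half the most. Time passes only in rows, so rows that repeat a pose let the fingers close. It gives the time, the measured TCP pose, the force, the opening and the grip force at its end, in the units of the state.
- bot.observe(): the state, without advancing time (a new reading comes with each control period).
- bot.capture(name): name is "scene" or "top" or "wrist"; returns a dict with "pixels" (420x560x3 uint8, red, green, blue), "vertical_fov" (degrees; the focal length in pixels is half the picture's height over the tangent of half this angle, whatever the lens; pixels are square), "cx", "cy" (the principal point, pixels), "extrinsics" (4x4, takes a point from world to camera coordinates). Camera axes: x right, y up, looking along -z (the intrinsics and any distortion apply to the point x, -y, -z); pixel columns grow to the right and rows downward; lengths in m; the calibration is good to about 2 mm. A picture is of the moment at which its call begins. There is no depth.
- bot.sign_off(): hands the job in; it is judged then, once.
The state is a dict: "clock": time; "joint_positions": joint angles; "qvel": joint speeds; "effort": joint torques, N m; "tcp_pos": TCP position; "eef_rot": TCP orientation; "wrist_force": force on the tool from outside, world axes, zero at the start; "torque": the same for the moment, N m; "width": opening from 0.0 (shut) to 1.0 (fully open); "grasp_force": force on a finger pad.
Only numpy, scipy, OpenCV 4.12 (cv2) and the standard library are available. Lean on these libraries where they do the work, as an engineer would, in place of code of your own. Each camera call takes 0.05 s, during which the arm holds its last target. There are 200 camera calls.

## Task

Get the kettle going on the tea stove, with fingertips only: first swing the filling spout round until its outlet is over the kettle's open mouth, then switch the stove on by pressing the far half of the mains rocker all the way down, then hold the long fill key pressed down for at least three seconds and let it up, and last press fully, and let go, the round heat key in front of the hob on which the kettle stands. Do not press the other round key, and pick nothing up: leave the kettle, the pot and all the tea things where they stand.

Things in the scene. Friction and masses are not known exactly. Their poses are not given: they have to be found in the camera images.
- stove: Black box-shaped tea stove, 270 mm deep (x), 400 wide (y), 70 high, fixed. Origin: centre of its underside on the table; -x to its front (robot side), +y left as seen from the robot. Hobs 132 mm across, 3 high, at x +45, y +100 (left) and -100 mm (right). All controls lie on the aluminium front strip along x -106 mm. The spout's column (24 mm thick) stands at x +105, y 0
- spout (a joint): Swivel angle of the filling spout (rad) about its upright column: 0 = outlet points to the stove's front (-x), positive = swung to the stove's left (+y), negative = right. Range -1.7 to 1.7; about 1.0 either way is over the middle of a hob. Light friction (0.07 N m) holds it where it is left
- spout_outlet (a point): Bottom end of the filling spout's outlet, 200 mm above the table. The spout is a bent steel tube 13 mm thick: it runs level from the column, middle line 235 mm above the table, and turns down at its far end, 116 mm from the column's axis; the down-turned end is up to 17 mm thick
- spout_pivot (a point): Point on the column's axis, the spout's swivel axis, at the height of the level tube (235 mm above the table)
- kettle_mouth (a point): Centre of the open round mouth of the lidless steel kettle (inner radius 40 mm), at rim height, 178 mm above the table. The kettle stands loose on the left or right hob: 116 mm wide, 105 high, black handle reaching 105 mm from its axis to the back, short beak reaching 79 mm to the front; its x axis points along the handle
- pot: Low wide steel cup-warming pot with a lid, 140 mm wide, 83 mm high to the top of its knob, loose on the other hob. Origin: centre of its underside. Stays where it is
- rocker (a joint): Angle of the mains rocker (rad): 0 = off (near half down, far half standing up), 0.32 = on (far half all the way down). It stays where it is left; about 3 N at the far half moves it
- rocker_far (a point): Point to press on the mains rocker: top of its far half, 12 mm behind its hinge line. The rocker, 34 mm long (x), 24 wide (y), is at the right end of the control strip (hinge at stove x -106, y -165 mm); there the far half stands about 9 mm above the strip when off, 4 mm when on. The point moves with the rocker
- bar_key (a joint): Travel of the long fill key (m): 0 = up, 0.005 = fully down; it springs back up (1.5 N to start, 4.5 N fully down)
- bar_key_top (a point): Centre of the top face of the fill key: the only oblong key, 20 mm (x) by 42 mm (y), top 9 mm above the strip (79 mm above the table), in the middle of the control strip. Moves down with the key
- left_key (a joint): Travel of the left hob's heat key (m): 0 = up, 0.005 = fully down; it springs back up (1.5 N to start, 4.5 N fully down)
- left_key_top (a point): Centre of the top face of the left hob's heat key: round, 27 mm across, top 79 mm above the table, straight in front of the left hob (stove y = +100 mm). Moves down with the key
- right_key (a joint): Travel of the right hob's heat key (m): 0 = up, 0.005 = fully down; it springs back up (1.5 N to start, 4.5 N fully down)
- right_key_top (a point): Centre of the top face of the right hob's heat key: round, 27 mm across, top 79 mm above the table, straight in front of the right hob (stove y = -100 mm). Moves down with the key
- cup1: Small white porcelain cup with a blue rim, 64 mm wide, 42 mm high, loose, on the black tray. Origin: centre of its underside. Stays where it is
- cup2: Small white porcelain cup with a blue rim, 64 mm wide, 42 mm high, loose, on the black tray. Origin: centre of its underside. Stays where it is
- cup3: Small white porcelain cup with a blue rim, 64 mm wide, 42 mm high, loose, on the black tray. Origin: centre of its underside. Stays where it is
- cup4: Small white porcelain cup with a blue rim, 64 mm wide, 42 mm high, loose, on the table beside the stove's right end. Origin: centre of its underside. Stays where it is
- teapot: White porcelain teapot, 95 mm wide without spout and handle, 93 mm high, loose on the black tray left of the stove (tray top 50 mm above the table). Origin: centre of its underside. Stays where it is
- pitcher: Stainless pitcher with a handle, 76 mm wide, 100 mm high, loose on the table to the right of the stove. Origin: centre of its underside. Stays where it is
- tong: Bamboo tong, 180 mm long, 10 mm high, lying loose on the table in front of the stove. Origin: middle of its underside; its x axis runs along it. Stays where it is
There are look-alikes about, which are no part of the job. What is shaped like the part that bears kettle_mouth but blue or red is not meant.

How it is judged:
On the way, in this order (a step that is already met when the one before it is completed fails the run):
1. the spout's outlet is swung over the kettle's mouth (within 34 mm of its centre, seen from above), the rocker still off (horizontal distance between spout_outlet and kettle_mouth below 0.034 m), for 0.2 s.
2. the mains rocker is pressed on (at least 0.25 of 0.32 rad) (value of joint rocker above 0.25 rad), for 0.1 s.
3. the long fill key is held down (at least 3.5 of 5 mm) by the fingers for 2.5 s on end (value of joint bar_key above 0.0035 m and contact force between the fingers and stove above 0.5 N), for 2.5 s.
4. with the fill key up again, the round key in front of the kettle's hob is pressed down by the fingers (at least 3.5 of 5 mm) (contact force between the fingers and stove above 0.5 N and value of joint bar_key below 0.0015 m and ((y of kettle_mouth in the frame of stove above 0 m and value of joint left_key above 0.0035 m) or (y of kettle_mouth in the frame of stove below 0 m and value of joint right_key above 0.0035 m))), for 0.1 s.
At the end, for the whole second after the job is handed in: Spout outlet over the kettle's mouth (within 34 mm of its centre from above), rocker on (at least 0.25 rad), all three keys up again (within 1.5 mm), kettle and pot within 15 mm and the tea things within 20 mm of where they stood (horizontal distance between spout_outlet and kettle_mouth below 0.034 m and value of joint rocker above 0.25 rad and value of joint each of bar_key, left_key, right_key below 0.0015 m and distance of each of kettle_mouth, pot from where it was at the start of the episode below 0.015 m and distance of each of cup1, cup2, cup3, cup4, teapot, pitcher, tong from where it was at the start of the episode below 0.02 m); the robot touches nothing.
It fails at once if the fill key is pressed while the spout is not over the kettle's mouth or the stove is switched off (value of joint bar_key above 0.0035 m and (horizontal distance between spout_outlet and kettle_mouth above 0.034 m or value of joint rocker below 0.25 rad)).
It fails at once if a heat key is pressed while the stove is switched off (value of joint rocker below 0.25 rad and value of joint any of left_key, right_key above 0.0035 m).
It fails at once if the heat key of the pot's hob is pressed ((y of kettle_mouth in the frame of stove above 0 m and value of joint right_key above 0.0035 m) or (y of kettle_mouth in the frame of stove below 0 m and value of joint left_key above 0.0035 m)).
It fails at once if the kettle or the pot is shifted more than 15 mm, tipped or lifted (distance of any of kettle_mouth, pot from where it was at the start of the episode above 0.015 m or angle between any of kettle_mouth, pot's own z axis and vertical above 0.2 rad).
It fails at once if a cup, the teapot, the pitcher or the tong is moved more than 20 mm or lifted (distance of any of cup1, cup2, cup3, cup4, teapot, pitcher, tong from where it was at the start of the episode above 0.02 m).
It also fails if it takes over 61 s, if anything falls off the work surface, if the arm or the gripper's body presses on something with over 40 N, if the wrist force passes 120 N, or if a joint passes its speed limit or range.

## Working session

There is one attempt and no reset: what is moved stays moved. The work goes in short steps, Python scripts to look and compute and a tool call to move; the robot and the scene stay as the last step left them, time stands still between calls to the robot, and variables do not carry over. Pictures are saved under pics/ and viewed, at most 10 in all, crops included, and the job is handed in when it is done.

Besides the shell and the picture viewer there is one more tool, called after ">>>" in YAML: its name, and indented under it one key for each argument. arm_command: Moves the arm, as the interface text tells. Its arguments: {"type":"object","properties":{"steps":{"type":"array"}},"required":["steps"]}

```bash
mkdir -p pics; cat > h.py <<'E'
import numpy as np, cv2
from rig import bot
def cap(n,f=None):
    c=bot.capture(n); c['extrinsics']=np.array(c['extrinsics'])
    if f: cv2.imwrite('pics/'+f,np.array(c['pixels'])[:,:,::-1])
    return c
def F(c): return 210/np.tan(np.radians(c['vertical_fov'])/2)
def ray(c,u,v):
    E=c['extrinsics'];R=E[:3,:3];o=-R.T@E[:3,3];f=F(c)
    d=R.T@np.array([(u-c['cx'])/f,-(v-c['cy'])/f,-1]);return o,d
def plane(c,u,v,z):
    o,d=ray(c,u,v);return o+d*(z-o[2])/d[2]
def proj(c,p):
    q=c['extrinsics'][:3,:3]@np.array(p)+c['extrinsics'][:3,3];f=F(c)
    return c['cx']+f*q[0]/-q[2], c['cy']-f*q[1]/-q[2]
E
python3 - <<'E'
from h import *
for n in('scene','top'):
    c=cap(n,n+'.png');print(n,{k:c[k] for k in c if k!='pixels'},ray(c,280,210))
print(bot.observe())
E
```

```text
scene {'vertical_fov': 57.76187565224846, 'cx': 284.55277805929194, 'cy': 202.59979036175102, 'extrinsics': array([[ 0.5417055 ,  0.84047402, -0.0125921 , -0.18978695],
       [-0.43292657,  0.2918096 ,  0.85289023,  0.07593267],
       [ 0.72050658, -0.45656388,  0.5219384 , -1.78197179],
       [ 0.        ,  0.        ,  0.        ,  1.        ]])} (array([ 1.4196043 , -0.67623083,  0.86292746]), array([-0.71856947,  0.44084092, -0.53836607]))
top {'vertical_fov': 56.98079017793209, 'cx': 283.21003671572817, 'cy': 209.9550042021915, 'extrinsics': array([[-0.02415104, -0.99969671,  0.00481913, -0.05302722],
       [ 0.98954284, -0.02321949,  0.14235805, -0.49188996],
       [-0.14220297,  0.00820683,  0.9898035 , -1.18945135],
       [ 0.        ,  0.        ,  0.        ,  1.        ]])} (array([ 0.31632201, -0.05467095,  1.24760314]), array([ 1.42288262e-01,  8.96006971e-05, -9.89860032e-01]))
{'clock': 0.1, 'joint_positions': array([-1.20591620e+00,  2.64681325e-01,  1.60525008e+00, -3.52902008e-05,
        1.27370275e+00, -3.68957027e-02]), 'qvel': array([-0.00030559, -0.00078247, -0.00329739, -0.00073463,  0.00036206,
       -0.00122064]), 'effort': array([ 4.17750070e-04, -5.16707325e+01, -3.68589592e+01, -8.91450054e-05,
        6.25439541e-03, -1.10344280e-05]), 'tcp_pos': array([ 0.26371307, -0.62062921,  0.23007733]), 'eef_rot': array([[ 9.20363965e-01,  3.91062135e-01, -7.60006273e-04],
       [ 3.91062871e-01, -9.20362015e-01,  1.89506037e-03],
       [ 4.16054504e-05, -2.04135551e-03, -9.99997916e-01]]), 'wrist_force': array([-0.29690684, -0.29751928,  0.21179911]), 'torque': array([-0.00412809,  0.00133986, -0.01365861]), 'grasp_force': 0.0, 'width': 0.9989513462699323}
```

View pics/scene.png

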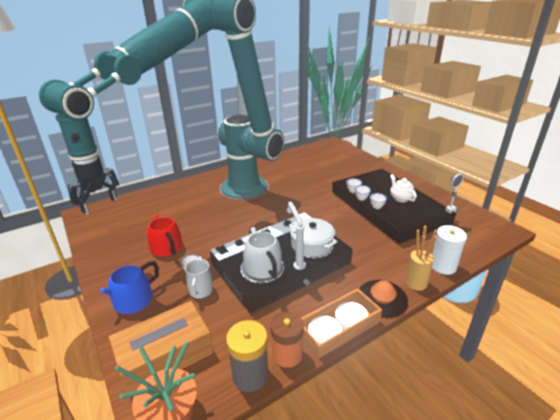

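View pics/top.png

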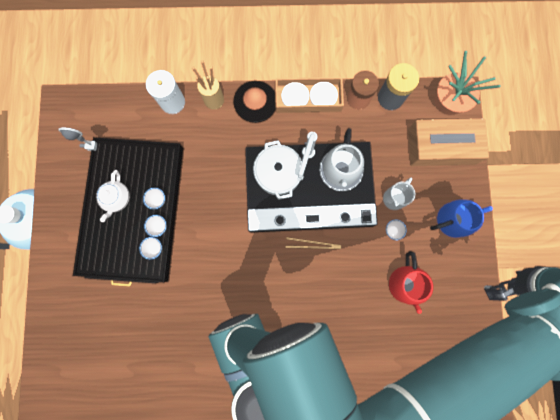

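The kettle is on the right hob (top view, about (343,165)) and the pot is on the left (277,168). The spout runs from its column at about (311,137) to its outlet at about (301,178). The control strip lies along row 217. I'll zoom in for pixel positions.

```bash
python3 - <<'E'
from h import *
c=cap('top');p=np.array(c['pixels'])[:,:,::-1]
a=cv2.resize(p[115:250,235:405],None,fx=4.4,fy=4.4,interpolation=cv2.INTER_CUBIC);cv2.imwrite('pics/topc.png',a)
s=cap('scene');p=np.array(s['pixels'])[:,:,::-1]
cv2.imwrite('pics/scc.png',cv2.resize(p[190:310,200:360],None,fx=4.8,fy=4.8,interpolation=cv2.INTER_CUBIC))
E
```

```text
(no output)
```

View pics/topc.png

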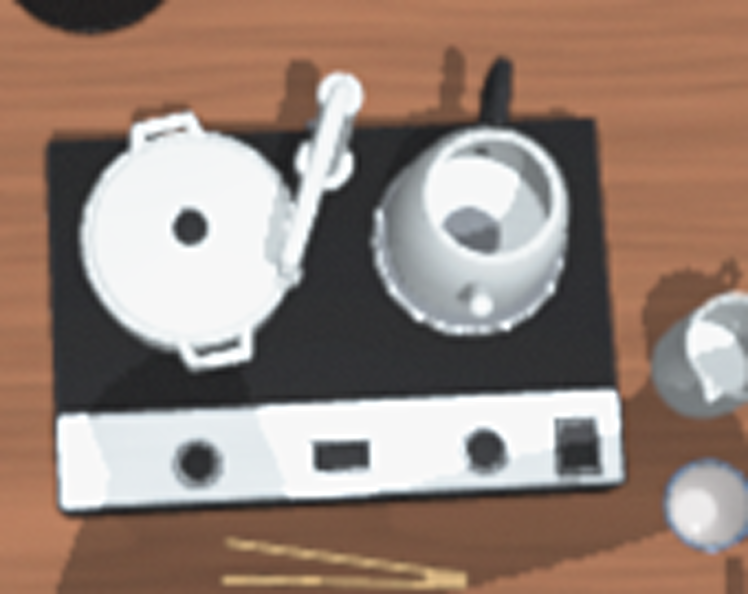

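View pics/scc.png

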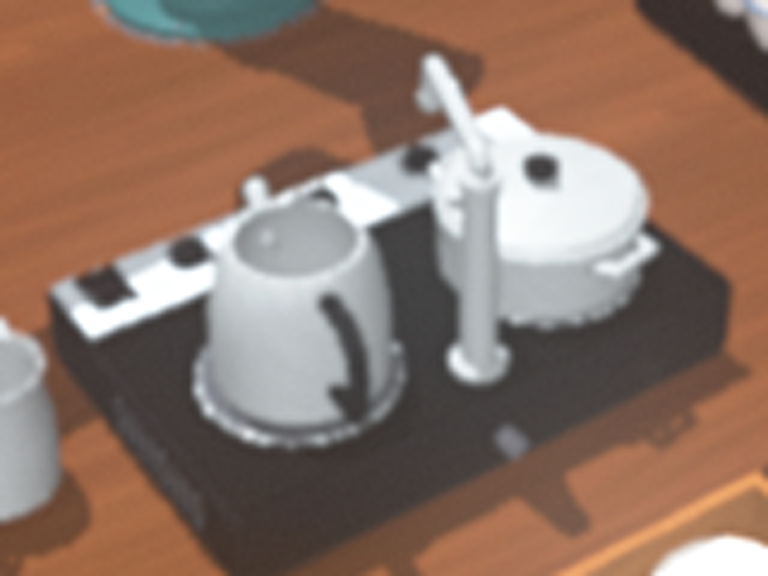

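The top crop shows the left key at (197,462), fill key (342,456), right key (486,449), rocker (578,446), kettle mouth (497,195), pivot (340,95) and outlet (288,272). In the scene crop, the right key is at (188,250), left key (420,158), rocker (105,287), mouth (298,240) and outlet (427,105). I'll triangulate each point from these two views.

```bash
cat > tri.py <<'E'
from h import *
c=cap('top');s=cap('scene')
T=dict(L=(197,462),bar=(342,456),R=(486,449),rock=(578,446),mouth=(497,195),piv=(340,95),out=(288,272))
S=dict(L=(420,158),R=(188,250),rock=(105,287),mouth=(298,240),piv=(481,180),out=(427,105))
Z=dict(L=.079,bar=.079,R=.079,rock=.076,mouth=.178,piv=.24,out=.2)
for k,(x,y) in T.items():
    u,v=234.5+x/4.4+.1,114.5+y/4.4+.1
    q=plane(c,u,v,Z[k]);print(k,'top',q.round(4),end=' ')
    if k in S:
        a,b=199.6+S[k][0]/4.8,189.6+S[k][1]/4.8
        print('scene',plane(s,a,b,Z[k]).round(4),end=' ')
        o1,d1=ray(c,u,v);o2,d2=ray(s,a,b)
        t=np.linalg.lstsq(np.c_[d1,-d2],o2-o1,rcond=None)[0]
        m1,m2=o1+t[0]*d1,o2+t[1]*d2;print('tri',((m1+m2)/2).round(4),'gap',np.linalg.norm(m1-m2).round(4),end='')
    print()
E
python3 tri.py
```

```text
L top [ 0.4549 -0.052   0.079 ] scene [ 0.4592 -0.0579  0.079 ] tri [ 0.4546 -0.0532  0.0748] gap 0.003
bar top [ 0.4567 -0.1523  0.079 ] 
R top [ 0.4592 -0.2522  0.079 ] scene [ 0.4639 -0.2565  0.079 ] tri [ 0.4593 -0.2536  0.0749] gap 0.0016
rock top [ 0.4602 -0.3167  0.076 ] scene [ 0.4659 -0.3217  0.076 ] tri [ 0.4604 -0.3187  0.071 ] gap 0.0018
mouth top [ 0.6126 -0.2504  0.178 ] scene [ 0.6135 -0.248   0.178 ] tri [ 0.6131 -0.2492  0.1782] gap 0.0026
piv top [ 0.6609 -0.1454  0.24  ] scene [ 0.6957 -0.1675  0.24  ] tri [ 0.6686 -0.148   0.2166] gap 0.0009
out top [ 0.5596 -0.1123  0.2   ] scene [ 0.5576 -0.1153  0.2   ] tri [ 0.5586 -0.1138  0.2002] gap 0.0036
```

Triangulation agrees to a few mm. The stove's yaw is about 0.02 rad and the kettle is on the right hob. First I'll lift, align the tool with the world axes and shut the fingers.

>>> arm_command:
  steps:
    - [[13,-7.5,-10,0,0,0.4,0],[13,-7.5,-10,0,0,0.4,0],[13,-7.5,-10,0,0,0.4,0],[13,-7.5,-10,0,0,0.4,0],[13,-7.5,-10,0,0,0.4,0]]

```text
clock: 0.72
tcp_pos: [0.3576, -0.4993, 0.3362]
eef_rot: [[1.0, 0.003, 0.005], [0.003, -1.0, -0.004], [0.005, 0.004, -1.0]]
wrist_force: [0.3, -0.2, 0.3]
width: 0.299
grasp_force: 0.0
```

>>> arm_command:
  steps:
    - [[9.5,-17.5,0,0,0,0,0],[9.5,-17.5,0,0,0,0,0],[9.5,-17.5,0,0,0,0,0],[9.5,-17.5,0,0,0,0,0],[9.5,-17.5,0,0,0,0,0]]

```text
clock: 1.13
tcp_pos: [0.4497, -0.3238, 0.3311]
eef_rot: [[1.0, 0.003, 0.0], [0.003, -1.0, 0.001], [0.0, -0.001, -1.0]]
wrist_force: [0.2, 0.2, 0.7]
width: -0.0
grasp_force: 0.0
```

>>> arm_command:
  steps:
    - [[9.5,-17.5,0,0,0,0,0],[9.5,-17.5,0,0,0,0,0],[9.5,-17.5,0,0,0,0,0],[9.5,-17.5,0,0,0,0,0],[9.5,-17.5,0,0,0,0,0]]

```text
clock: 1.55
tcp_pos: [0.5445, -0.1485, 0.331]
eef_rot: [[1.0, 0.003, 0.0], [0.003, -1.0, 0.001], [0.0, -0.001, -1.0]]
wrist_force: [-0.3, -0.0, 0.3]
width: 0.0
grasp_force: 0.0
```

>>> arm_command:
  steps:
    - [[4.8,-8,0,0,0,0,0],[4.8,-8,0,0,0,0,0],[4.8,-8,0,0,0,0,0],[4.8,-8,0,0,0,0,0]]

```text
clock: 1.88
tcp_pos: [0.5925, -0.0684, 0.3304]
eef_rot: [[1.0, 0.007, -0.001], [0.007, -1.0, 0.001], [-0.001, -0.001, -1.0]]
wrist_force: [-0.4, -0.9, -0.1]
width: -0.002
grasp_force: 0.0
```

```bash
python3 - <<'E'
from h import *
o=bot.observe();print(o['clock'],o['tcp_pos'],o['eef_rot'].round(3),o['width'])
c=cap('wrist','w1.png');print({k:c[k] for k in c if k!='pixels'})
for n,p in dict(piv=(.668,-.148,.235),out=(.559,-.113,.2),mouth=(.613,-.249,.178)).items():print(n,proj(c,p))
E
```

```text
1.8833 [ 0.59251663 -0.06842133  0.33042405] [[ 1.     0.007 -0.001]
 [ 0.007 -1.     0.001]
 [-0.001 -0.001 -1.   ]] -0.0024471776153507795
{'vertical_fov': 67.97519022733476, 'cx': 278.2828060147092, 'cy': 210.0252139225049, 'extrinsics': array([[ 5.84508836e-03, -9.99982461e-01, -9.54983369e-04,
        -7.11950658e-02],
       [ 9.55696006e-01,  5.86727924e-03, -2.94296992e-01,
        -4.98106076e-01],
       [ 2.94297433e-01,  8.07518130e-04,  9.55713539e-01,
        -6.48712451e-01],
       [ 0.00000000e+00,  0.00000000e+00,  0.00000000e+00,
         1.00000000e+00]])}
piv (np.float64(388.4039808478525), np.float64(113.87637752118312))
out (np.float64(325.9690745646454), np.float64(234.88279026643744))
mouth (np.float64(467.44663040998483), np.float64(174.64864404638098))
```

View pics/w1.png

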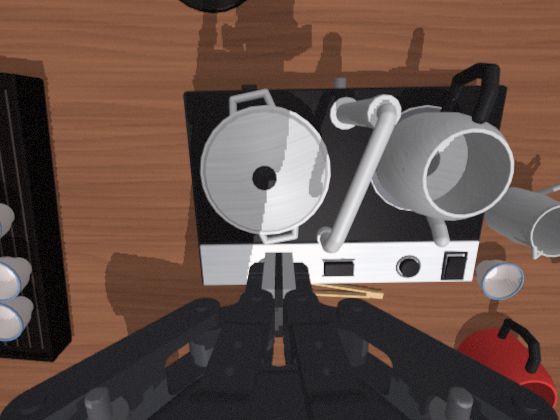

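The wrist view confirms the layout: pivot at (387,108), outlet (330,242), kettle mouth (468,172). The fingers are left of the spout with room to go down.

>>> arm_command:
  steps:
    - [[0,0,4,0,0,0,0],[0,0,8,0,0,0,0],[0,0,11.8,0,0,0,0],[0,0,11.8,0,0,0,0]]

```text
clock: 2.27
tcp_pos: [0.5845, -0.072, 0.2037]
eef_rot: [[1.0, 0.0, -0.016], [0.0, -1.0, 0.002], [-0.016, -0.002, -1.0]]
wrist_force: [-2.2, 0.7, -1.0]
width: 0.001
grasp_force: 0.0
```

>>> arm_command:
  steps:
    - [[0,1.2,0,0,0,0,0],[-0.2,2.4,0,0,0,0,0],[-0.3,3.5,0,0,0,0,0],[-0.8,4.6,0,0,0,0,0],[-1.4,5.7,0,0,0,0,0]]

```text
clock: 2.68
tcp_pos: [0.5793, -0.13, 0.2164]
eef_rot: [[1.0, 0.001, 0.006], [0.001, -1.0, -0.001], [0.006, 0.001, -1.0]]
wrist_force: [2.0, 1.7, 1.5]
width: -0.002
grasp_force: 0.9
```

>>> arm_command:
  steps:
    - [[-0.1,1.1,0,0,0,0,0],[-0.2,2.1,0,0,0,0,0],[-0.2,3.2,0,0,0,0,0],[0.1,4.2,0,0,0,0,0],[0.4,5.2,0,0,0,0,0]]

```text
clock: 3.1
tcp_pos: [0.5817, -0.181, 0.2133]
eef_rot: [[1.0, 0.002, -0.0], [0.002, -1.0, 0.0], [-0.0, -0.0, -1.0]]
wrist_force: [0.2, 2.3, -0.5]
width: 0.007
grasp_force: 0.8
```

```bash
python3 - <<'E'
from h import *
o=bot.observe();print(o['clock'],o['tcp_pos'],o['wrist_force'])
c=cap('top');p=np.array(c['pixels'])[:,:,::-1]
cv2.imwrite('pics/t2.png',cv2.resize(p[115:250,235:405],None,fx=4.4,fy=4.4,interpolation=cv2.INTER_CUBIC))
cap('wrist','w2.png')
E
```

```text
3.1 [ 0.58174969 -0.18096759  0.21327005] [ 0.24020318  2.31030573 -0.46640773]
```

View pics/w2.png

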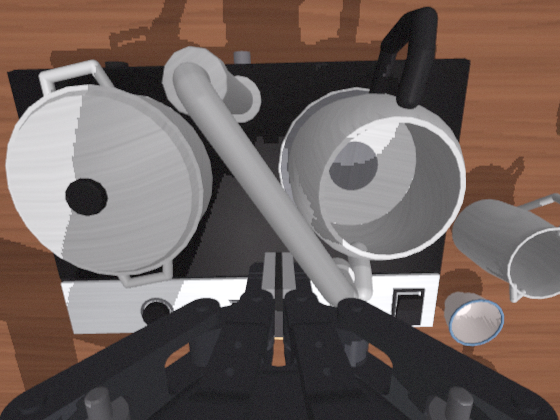

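The spout is following the fingers; its end is now near (345,275), at about -0.6 rad. I'll keep going along the arc.

>>> arm_command:
  steps:
    - [[0.4,0.8,0,0,0,0,0],[0.9,1.5,0,0,0,0,0],[1.4,2.3,0,0,0,0,0],[2.0,3.0,0,0,0,0,0],[2.0,3.0,0,0,0,0,0]]

```text
clock: 3.62
tcp_pos: [0.603, -0.2115, 0.2131]
eef_rot: [[1.0, 0.001, 0.001], [0.001, -1.0, -0.001], [0.001, 0.001, -1.0]]
wrist_force: [-0.2, 0.8, 1.3]
width: -0.001
grasp_force: 0.0
```

>>> arm_command:
  steps:
    - [[-0.5,-2,0,0,0,0,0],[-1,-4,0,0,0,0,0],[-1,-4,-6,0,0,0,0],[-1,-4,-10,0,0,0,0],[-1,-4,-10,0,0,0,0]]

```text
clock: 4.03
tcp_pos: [0.5933, -0.1703, 0.3189]
eef_rot: [[1.0, 0.003, 0.006], [0.003, -1.0, -0.003], [0.006, 0.003, -1.0]]
wrist_force: [1.0, -0.2, 1.7]
width: -0.005
grasp_force: 0.0
```

```bash
python3 - <<'E'
from h import *
o=bot.observe();print(o['clock'],o['tcp_pos'],o['wrist_force'])
c=cap('wrist','w3.png')
print(ray(c,280,210))
for n,p in dict(piv=(.668,-.148,.235),mouth=(.613,-.249,.178),m20=(.613,-.249,.2)).items():print(n,proj(c,p))
np.save('w3.npy',dict(c),allow_pickle=True)
E
```

```text
4.0333 [ 0.59331036 -0.17030887  0.31890708] [ 0.98184054 -0.23408512  1.6776739 ]
(array([ 0.66713218, -0.16946548,  0.46232886]), array([-0.2872979 , -0.00840205, -0.9578203 ]))
piv (np.float64(246.73462520853877), np.float64(115.20697202756352))
mouth (np.float64(363.40221916087), np.float64(177.83234477001622))
m20 (np.float64(370.1816862531388), np.float64(182.6667335118467))
```

View pics/w3.png

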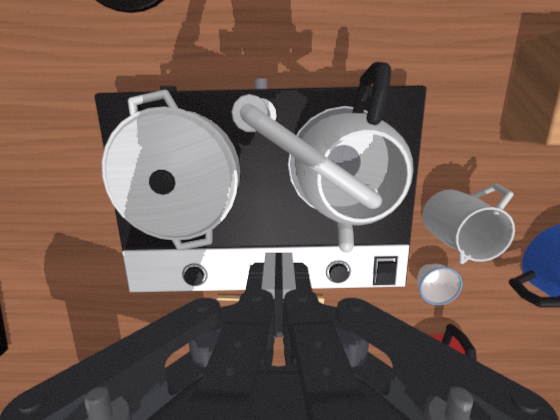

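The spout end is at about (373,198), over the kettle mouth (ring centre about (365,172)). I'll check the offset in numbers.

```bash
python3 - <<'E'
from h import *
c=np.load('w3.npy',allow_pickle=True).item()
piv=plane(c,248,113,.235);e=plane(c,372,198,.235);m=plane(c,366,171,.178)
print(piv,e,m,np.linalg.norm((e-piv)[:2]))
d=(e-piv)[:2];d/=np.linalg.norm(d)
out=piv[:2]+.116*d;print(out,np.linalg.norm(out-m[:2]))
p=c['pixels']
E
```

```text
[ 0.66947267 -0.14892141  0.235     ] [ 0.60846779 -0.24077988  0.235     ] [ 0.61936191 -0.25087768  0.178     ] 0.1102704635771618
[ 0.60529804 -0.24555275] 0.015038199776908352
```

```bash
python3 - <<'E'
from h import *
c=np.load('w3.npy',allow_pickle=True).item()
for u,v in((193,274),(339,271),(385,269)):print(plane(c,u,v,.078))
E
```

```text
[ 0.46005826 -0.05380579  0.078     ]
[ 0.46473896 -0.25393008  0.078     ]
[ 0.46780803 -0.31667372  0.078     ]
```

>>> arm_command:
  steps:
    - [[-11,14.8,0,0,0,0,0],[-11,14.8,0,0,0,0,0],[-11,14.8,0,0,0,0,0],[-11,14.8,0,0,0,0,0],[-11,14.8,0,0,0,0,0]]

```text
clock: 4.5
tcp_pos: [0.4791, -0.3218, 0.3133]
eef_rot: [[1.0, -0.001, -0.002], [-0.001, -1.0, -0.003], [-0.002, 0.003, -1.0]]
wrist_force: [0.7, -0.5, -0.9]
width: 0.002
grasp_force: 0.0
```

>>> arm_command:
  steps:
    - [[0.1,0,4.1,0,0,0,0],[0.1,0,8.2,0,0,0,0],[0.1,0,12.3,0,0,0,0],[0.1,0,16.4,0,0,0,0],[0.1,0,20,0,0,0,0]]

```text
clock: 4.92
tcp_pos: [0.482, -0.318, 0.1107]
eef_rot: [[1.0, 0.002, -0.001], [0.002, -1.0, 0.0], [-0.001, -0.0, -1.0]]
wrist_force: [0.3, -1.2, -0.2]
width: 0.003
grasp_force: 0.0
```

>>> arm_command:
  steps:
    - [[0,0,0.6,0,0,0,0],[0,0,1.2,0,0,0,0],[0,0,1.8,0,0,0,0],[0,0,2.1,0,0,0,0],[0,0,2.1,0,0,0,0]]

```text
clock: 5.33
tcp_pos: [0.4843, -0.3191, 0.0941]
eef_rot: [[1.0, 0.002, 0.003], [0.002, -1.0, -0.002], [0.003, 0.002, -1.0]]
wrist_force: [-0.0, 0.6, -0.2]
width: 0.004
grasp_force: 0.0
```

>>> arm_command:
  steps:
    - [[0,0,0.6,0,0,0,0],[0,0,1.2,0,0,0,0],[0,0,1.6,0,0,0,0],[0,0,1.8,0,0,0,0],[0,0,1.9,0,0,0,0]]

```text
clock: 5.75
tcp_pos: [0.4844, -0.3187, 0.0742]
eef_rot: [[1.0, 0.002, 0.003], [0.002, -1.0, -0.001], [0.003, 0.001, -1.0]]
wrist_force: [1.9, 0.7, 8.5]
width: 0.001
grasp_force: 4.8
```

>>> arm_command:
  steps:
    - [[0,0,0.1,0,0,0,0],[0,0,0.2,0,0,0,0],[0,0,0.2,0,0,0,0]]

```text
clock: 6.0
tcp_pos: [0.4844, -0.3188, 0.0741]
eef_rot: [[1.0, 0.002, 0.003], [0.002, -1.0, -0.001], [0.003, 0.001, -1.0]]
wrist_force: [-0.3, 2.5, 12.4]
width: -0.0
grasp_force: 6.6
```

The rocker has stopped firm at z = 74 mm, which matches its "on" height. I'll press a bit more, then lift and check.

>>> arm_command:
  steps:
    - [[0,0,0.2,0,0,0,0],[0,0,0.2,0,0,0,0],[0,0,-1.5,0,0,0,0],[0,0,-5,0,0,0,0],[0,0,-9,0,0,0,0]]

```text
clock: 6.42
tcp_pos: [0.48, -0.3163, 0.1589]
eef_rot: [[1.0, 0.002, -0.007], [0.002, -1.0, 0.005], [-0.007, -0.005, -1.0]]
wrist_force: [1.3, -0.6, -0.2]
width: -0.001
grasp_force: 0.0
```

>>> arm_command:
  steps:
    - [[-2.4,-8,-2,0,0,0,0],[-2.4,-16.4,-2,0,0,0,0],[-2.4,-16.4,-2,0,0,0,0],[-2.4,-16.4,-2,0,0,0,0],[-2.4,-16.4,-2,0,0,0,0]]

```text
clock: 6.83
tcp_pos: [0.4566, -0.1485, 0.181]
eef_rot: [[1.0, 0.006, -0.002], [0.006, -1.0, 0.003], [-0.002, -0.003, -1.0]]
wrist_force: [-0.6, -0.1, -0.3]
width: 0.003
grasp_force: 0.0
```

```bash
python3 - <<'E'
from h import *
o=bot.observe();print(o['clock'],o['tcp_pos'],o['wrist_force'])
c=cap('wrist');p=np.array(c['pixels'])[:,:,::-1]
cv2.imwrite('pics/w4.png',p)
for n,q in dict(bar=(.46,-.153,.079),R=(.462,-.253,.079),rock=(.463,-.318,.075)).items():print(n,proj(c,q))
for n,q in dict(bar=(.46,-.153,.079)).items():print()
E
```

```text
6.8333 [ 0.45658696 -0.14848115  0.18100299] [-0.55730974 -0.10773174 -0.31700186]
bar (np.float64(284.74798720605014), np.float64(205.25834773163513))
R (np.float64(407.3198491969571), np.float64(203.62755687478733))
rock (np.float64(484.2574718161128), np.float64(201.5912587930212))
```

View pics/w4.png

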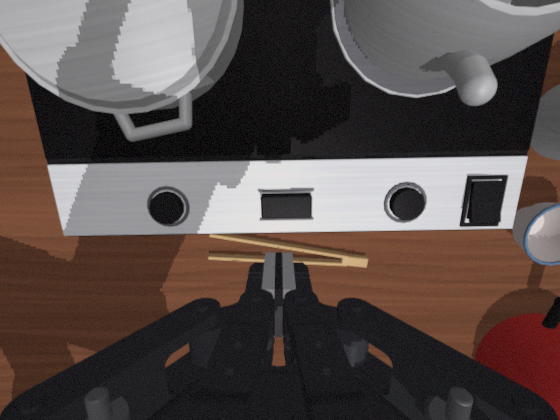

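The fill key is at (287,206), where I predicted it. The right key is at (407,203) and the rocker at (485,202), its stop height having shown it on. Now the fill key: the press target is TCP z around 73 mm.

>>> arm_command:
  steps:
    - [[0.2,0.4,4,0,0,0,0],[0.2,0.4,8,0,0,0,0],[0.2,0.4,9,0,0,0,0],[0.2,0.4,9,0,0,0,0],[0.2,0.4,9,0,0,0,0]]

```text
clock: 7.3
tcp_pos: [0.4601, -0.1587, 0.091]
eef_rot: [[1.0, 0.001, -0.002], [0.001, -1.0, 0.001], [-0.002, -0.001, -1.0]]
wrist_force: [-0.2, 0.6, 0.4]
width: -0.0
grasp_force: 0.0
```

>>> arm_command:
  steps:
    - [[0,0,0.4,0,0,0,0],[0,0,0.8,0,0,0,0],[0,0,1.2,0,0,0,0],[0,0,1.6,0,0,0,0],[0,0,1.8,0,0,0,0]]

```text
clock: 7.72
tcp_pos: [0.4619, -0.1588, 0.0741]
eef_rot: [[1.0, 0.002, 0.003], [0.002, -1.0, -0.001], [0.003, 0.001, -1.0]]
wrist_force: [1.6, -0.2, 4.4]
width: 0.001
grasp_force: 2.2
```

>>> arm_command:
  steps:
    - [[0,0,0.1,0,0,0,0],[0,0,0.2,0,0,0,0],[0,0,0.2,0,0,0,0],[0,0,0.2,0,0,0,0],[0,0,0.2,0,0,0,0]]

```text
clock: 8.13
tcp_pos: [0.462, -0.1589, 0.0739]
eef_rot: [[1.0, 0.002, 0.002], [0.002, -1.0, -0.001], [0.002, 0.001, -1.0]]
wrist_force: [-3.9, 0.5, 14.4]
width: 0.003
grasp_force: 7.2
```

>>> arm_command:
  steps:
    - [[0,0,0,0,0,0,0],[0,0,0,0,0,0,0],[0,0,0,0,0,0,0],[0,0,0,0,0,0,0],[0,0,0,0,0,0,0]]

```text
clock: 8.55
tcp_pos: [0.462, -0.1589, 0.0738]
eef_rot: [[1.0, 0.002, 0.002], [0.002, -1.0, -0.001], [0.002, 0.001, -1.0]]
wrist_force: [-4.3, 1.1, 14.5]
width: 0.0
grasp_force: 7.2
```

>>> arm_command:
  steps:
    - [[0,0,0,0,0,0,0],[0,0,0,0,0,0,0],[0,0,0,0,0,0,0],[0,0,0,0,0,0,0],[0,0,0,0,0,0,0]]

```text
clock: 8.97
tcp_pos: [0.462, -0.1589, 0.0739]
eef_rot: [[1.0, 0.002, 0.002], [0.002, -1.0, -0.001], [0.002, 0.001, -1.0]]
wrist_force: [-3.5, 1.2, 14.1]
width: 0.002
grasp_force: 7.2
```

>>> arm_command:
  steps:
    - [[0,0,0,0,0,0,0],[0,0,0,0,0,0,0],[0,0,0,0,0,0,0],[0,0,0,0,0,0,0],[0,0,0,0,0,0,0]]

```text
clock: 9.38
tcp_pos: [0.462, -0.1589, 0.0738]
eef_rot: [[1.0, 0.002, 0.002], [0.002, -1.0, -0.001], [0.002, 0.001, -1.0]]
wrist_force: [-3.7, 0.5, 15.0]
width: 0.002
grasp_force: 7.2
```

>>> arm_command:
  steps:
    - [[0,0,0,0,0,0,0],[0,0,0,0,0,0,0],[0,0,0,0,0,0,0],[0,0,0,0,0,0,0],[0,0,0,0,0,0,0]]

```text
clock: 9.8
tcp_pos: [0.462, -0.1588, 0.0738]
eef_rot: [[1.0, 0.002, 0.002], [0.002, -1.0, -0.001], [0.002, 0.001, -1.0]]
wrist_force: [-4.3, 0.2, 14.2]
width: -0.002
grasp_force: 7.2
```

>>> arm_command:
  steps:
    - [[0,0,0,0,0,0,0],[0,0,0,0,0,0,0],[0,0,0,0,0,0,0],[0,0,0,0,0,0,0],[0,0,0,0,0,0,0]]

```text
clock: 10.22
tcp_pos: [0.462, -0.1589, 0.0739]
eef_rot: [[1.0, 0.002, 0.002], [0.002, -1.0, -0.001], [0.002, 0.001, -1.0]]
wrist_force: [-3.7, -0.7, 14.3]
width: -0.0
grasp_force: 7.2
```

>>> arm_command:
  steps:
    - [[0,0,0,0,0,0,0],[0,0,0,0,0,0,0],[0,0,0,0,0,0,0],[0,0,0,0,0,0,0],[0,0,0,0,0,0,0]]

```text
clock: 10.63
tcp_pos: [0.4619, -0.1589, 0.0738]
eef_rot: [[1.0, 0.002, 0.002], [0.002, -1.0, -0.001], [0.002, 0.001, -1.0]]
wrist_force: [-4.0, 0.3, 14.3]
width: 0.004
grasp_force: 7.2
```

>>> arm_command:
  steps:
    - [[0,0,0,0,0,0,0],[0,0,0,0,0,0,0],[0,0,0,0,0,0,0],[0,0,0,0,0,0,0],[0,0,0,0,0,0,0]]

```text
clock: 11.05
tcp_pos: [0.462, -0.1589, 0.0739]
eef_rot: [[1.0, 0.002, 0.002], [0.002, -1.0, -0.001], [0.002, 0.001, -1.0]]
wrist_force: [-3.9, 0.7, 13.9]
width: -0.001
grasp_force: 7.2
```

>>> arm_command:
  steps:
    - [[0,0,-1.5,0,0,0,0],[0,0,-4,0,0,0,0],[0,0,-4,0,0,0,0],[0,0,-4,0,0,0,0]]

```text
clock: 11.38
tcp_pos: [0.4619, -0.1586, 0.1128]
eef_rot: [[1.0, 0.002, 0.003], [0.002, -1.0, -0.001], [0.003, 0.001, -1.0]]
wrist_force: [-0.4, -0.0, -0.6]
width: -0.003
grasp_force: 0.0
```

The fill key was held for over 3.3 s and let up. Next is the right heat key.

>>> arm_command:
  steps:
    - [[0,4,0,0,0,0,0],[0,8,0,0,0,0,0],[0,9.5,0,0,0,0,0],[0,9.5,1,0,0,0,0],[0,9.5,2,0,0,0,0]]

```text
clock: 11.8
tcp_pos: [0.4604, -0.2534, 0.09]
eef_rot: [[1.0, -0.001, -0.001], [-0.001, -1.0, 0.001], [-0.001, -0.001, -1.0]]
wrist_force: [0.4, 0.8, -0.5]
width: 0.002
grasp_force: 0.0
```

>>> arm_command:
  steps:
    - [[0,0,0.5,0,0,0,0],[0,0,1.0,0,0,0,0],[0,0,1.5,0,0,0,0],[0,0,2.0,0,0,0,0],[0,0,2.1,0,0,0,0]]

```text
clock: 12.22
tcp_pos: [0.4599, -0.2515, 0.0735]
eef_rot: [[1.0, 0.003, -0.004], [0.003, -1.0, 0.003], [-0.004, -0.003, -1.0]]
wrist_force: [-14.6, 9.7, 34.4]
width: -0.002
grasp_force: 17.5
```

>>> arm_command:
  steps:
    - [[0,0,0,0,0,0,0],[0,0,0,0,0,0,0],[0,0,0,0,0,0,0],[0,0,0,0,0,0,0]]

```text
clock: 12.55
tcp_pos: [0.4599, -0.2515, 0.0736]
eef_rot: [[1.0, 0.003, -0.003], [0.003, -1.0, 0.002], [-0.003, -0.002, -1.0]]
wrist_force: [-12.5, 7.0, 28.0]
width: -0.001
grasp_force: 14.2
```

Fully pressed. Now I'll let go, lift clear and check.

>>> arm_command:
  steps:
    - [[0,0,-1,0,0,0,0],[0,0,-4,0,0,0,0],[-2,0,-8,0,0,0,0],[-4,0,-12,0,0,0,0],[-4,0,-14,0,0,0,0]]

```text
clock: 12.97
tcp_pos: [0.4198, -0.2527, 0.2131]
eef_rot: [[1.0, 0.003, 0.001], [0.003, -1.0, -0.001], [0.001, 0.001, -1.0]]
wrist_force: [-0.3, -0.7, 0.3]
width: 0.002
grasp_force: 0.0
```

>>> arm_command:
  steps:
    - [[0,0,0,0,0,0,0],[0,0,0,0,0,0,0],[0,0,0,0,0,0,0]]

```text
clock: 13.22
tcp_pos: [0.4208, -0.2525, 0.2096]
eef_rot: [[1.0, 0.003, -0.0], [0.003, -1.0, 0.0], [-0.0, -0.0, -1.0]]
wrist_force: [-0.3, -0.4, -0.7]
width: 0.003
grasp_force: 0.0
```

```bash
python3 - <<'E'
from h import *
o=bot.observe();print(o['clock'],o['tcp_pos'],o['wrist_force'])
cap('wrist','w5.png')
E
```

```text
13.2167 [ 0.42076414 -0.25254007  0.20959344] [-0.3313121  -0.38533339 -0.74691687]
```

View pics/w5.png

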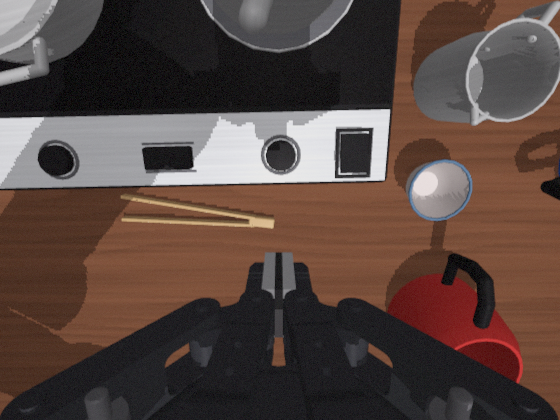

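The keys at (58,160), (168,157) and (281,154) are up, the rocker is at (354,153), and the tong, cup and pitcher haven't moved. The arm touches nothing, so I'm handing it in.

```bash
python3 -c "
from rig import bot
print(bot.sign_off())"
```

```text
the job is handed in; nothing more can be done
None
```

I did all four steps in order and handed the job in at about 13 s; no verdict came back. The spout is about 15 mm off the kettle mouth's centre, the rocker was pressed on (judged from its stop height), the fill key was held over 3 s and released, and the right heat key was pressed and released.

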